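Two bearing balls from the green rotary feeder

TASK

The microscope's rotating stage needs two new steel balls. Take the green feeder's drum by the handle on top and turn it slowly anticlockwise (seen from above, as its arrow shows), so that two balls drop one after the other out of the side opening into its wooden tray; stop while the third ball is still in the drum, and let go. Leave the black feeder's drum alone.

Things in the scene. Friction and masses are not known exactly. Their poses are not given: they have to be found in the camera images.
- green_grip (a point): Centre of the grip of the green drum's handle, on the drum's vertical axis, 82 mm above the table. The handle is an upright bar across the drum: 76 mm long, 14 mm thick, top at 98 mm, foot on the drum's flat top at 52 mm. x runs along the bar, y across its thickness (pinch along y), z up; the axes turn with the drum. Nothing within 90 mm of the axis stands above the bar.
- green_drum (a joint): Angle of the green drum, a wheel with nine open pockets 40 degrees apart in a fixed aluminium ring (outer radius 80 mm, top at 52 mm). Rad, 0 at the start, growing anticlockwise from above, range -0.1 to 3.5. Turned slowly, ball 1 drops at about 0.4, ball 2 at 1.05, ball 3 at 1.75 (each within 0.1). Light friction (0.06 N m + 0.1 N m s/rad), no spring: it stays where left.
- green_tray (a point): Centre of the inner floor (4 mm above the table) of the square wooden tray, 82 mm inside, walls 28 mm high, fixed to the green feeder below the ring's 29 mm wide side opening. It lies 125 mm from the drum's axis. x points from the axis through the opening to the tray, z up.
- ball_1_center (a point): Centre of the first steel ball (18 mm diameter, 24 g), in the green drum's pocket nearest the opening, 41 mm above the table while in the drum, about 13 mm once in the tray.
- ball_2_center (a point): Centre of the second steel ball, alike, in the next pocket (40 degrees further from the opening, clockwise).
- ball_3_center (a point): Centre of the third steel ball, alike, one pocket further still; it must stay in the drum.
- black_drum (a joint): Angle of the drum of the other feeder, alike in shape but with a black drum and brass balls, rad: 0 at the start; to be left alone. Its place and the green one's may be swapped.

How it is judged (in metres and radians):
On the way:
1. the first ball lies in the green feeder's tray while the second and third are still in the drum (horizontal distance between ball_1_center and green_tray below 0.055 m and height (world z) of ball_1_center below 0.03 m and horizontal distance between each of ball_2_center, ball_3_center and green_grip below 0.075 m and height (world z) of each of ball_2_center, ball_3_center above 0.033 m), for 0.1 s.
At the end, for the whole second after the job is handed in: Balls 1 and 2 lie in the green feeder's tray (centres within 55 mm of the tray's centre and lower than 30 mm), ball 3 is still in the green drum (within 75 mm of its axis and higher than 33 mm), and the drum is at rest (horizontal distance between each of ball_1_center, ball_2_center and green_tray below 0.055 m and height (world z) of each of ball_1_center, ball_2_center below 0.03 m and horizontal distance between ball_3_center and green_grip below 0.075 m and height (world z) of ball_3_center above 0.033 m and velocity of joint green_drum between -0.05 and 0.05 rad/s); the robot touches nothing.
It fails at once if the black feeder's drum is turned by more than 0.15 rad (value of joint black_drum above 0.15 rad or value of joint black_drum below -0.09 rad).
It fails at once if the green drum is spun faster than 2.5 rad/s (velocity of joint green_drum above 2.5 rad/s).
It also fails if it takes over 38 s, if anything falls off the work surface, if the arm or the gripper's body presses on something with over 40 N, if the wrist force passes 120 N, or if a joint passes its speed limit or range.

ROBOT

A 6-joint arm with a two-finger parallel gripper is mounted at the origin on the work surface. World frame = base frame: x ahead of the robot, y to its left, z up, the work surface at z = 0. Lengths are in m, angles in degrees, forces in N, time in s.
With the tool pointing down it reaches from about 0.325 to 0.85 m from the base axis. Payload 15.5 kg.
Tool frame: the origin (TCP) lies at the very end of the fingers, on their centre line; the grasp point (between the pads) lies arm.grip_depth behind it (arm.grip_depth is the distance from the TCP to the grasp point, in m); z points along the fingers, y is the direction in which the jaws open and shut (so a half turn about z gives the same grasp; the last joint's range is limited). The gripper opens to 91 mm and grips with 3 to 60 N. Pads are 32 mm wide; open, the fingers measure 118 mm over their backs; the gripper's body (76 mm by 178 mm) begins 60 mm behind the grasp point.
Start: joints at [58.7, 28.281, 77.091, -0, 74.628, -5.472], TCP at [0.272, 0.563, 0.214] pointing down, gripper open.
Joint ranges: [-166.48, 166.48], [-47.26, 123.95], [12.59, 153.08], [-70.14, 250.14], [6.76, 159.57], [-176.63, 176.63]. Speed limits (degrees/s): [108.29, 108.29, 147.25, 172.46, 172.46, 172.46].

INTERFACE

Orientations are given as a 3x3 rotation matrix whose columns are the frame's x, y, z axes.
In Python, from rig import arm gives the robot as it stands. Calls block until the motion is done:
- arm.move_to(position, orientation): joint-space move of the TCP to a pose.
- arm.move_l(position, orientation=None, feed=0.15): straight line of the TCP; orientation=None keeps the orientation; feed is the mean speed in m/s.
- arm.move_joints(angles): joint-space move.
- arm.grip(opening): finger opening in m; the grip force is fixed at half the most; returns when the fingers have stopped.
- arm.sleep(seconds).
- arm.solve_ik(position, orientation): joint angles nearest the present ones, or None.
- arm.snapshot(name): name is "side" or "top" or "wrist"; returns the picture (400x640x3 uint8, red, green, blue); there is no depth.
- arm.get_calibration(name): a dict with "intrinsics" (3x3 intrinsics, pixels), "cam_to_world" (4x4, takes a point from camera to world coordinates). Camera axes: x right, y down, z forward; pixel columns grow to the right and rows downward; lengths in m; the calibration is good to about 2 mm. A picture is of the moment at which its call begins: read the wrist's pose just before it. get_calibration takes no time and is no camera call; for the wrist camera it gives the pose at the moment of the call.
A pose or a line that the arm cannot do raises arm.Unreachable and nothing moves.
- arm.sign_off(): hands the job in, once; it reports no verdict.
Readings, each from a call of its own:
- arm.current_t(): time.
- arm.current_joint_positions(): joint angles.
- arm.current_dq(): joint speeds.
- arm.current_tau(): joint torques, N m.
- arm.current_ee_pos(): TCP position.
- arm.current_tool_rot(): TCP orientation.
- arm.current_force(): force on the tool from outside, world axes, zero at the start.
- arm.current_torque(): the same for the moment, N m.
- arm.current_width(): finger opening in m.
Only numpy, scipy, OpenCV 4.12 (cv2) and the standard library are available. Lean on these libraries where they do the work, as an engineer would, in place of code of your own. Each camera call takes 0.05 s, during which the arm holds its last target.

## Working session

There is one attempt and no reset: what is moved stays moved. The work goes in short steps, each a Python script; the robot and the scene stay as the last script left them, time stands still between calls to the robot, and variables do not carry over. Pictures are saved under pics/ and viewed, and the job is handed in when it is done.

```bash
mkdir -p pics; ls
python3 - <<'E'
from rig import arm
import cv2
for n in ["top","side","wrist"]:
    c=arm.get_calibration(n); im=arm.snapshot(n)
    cv2.imwrite(f"pics/{n}0.png",im[:,:,::-1])
    print(n,c["intrinsics"].round(1).tolist(),c["cam_to_world"].round(3).tolist())
print(arm.current_t(),arm.grip_depth,arm.current_width())
E
```

```text
pics
top [[416.8, 0.0, 323.0], [0.0, 416.8, 209.1], [0.0, 0.0, 1.0]] [[0.002, -0.988, 0.155, 0.444], [-1.0, 0.0, 0.016, -0.035], [-0.016, -0.155, -0.988, 0.899], [0.0, 0.0, 0.0, 1.0]]
side [[371.1, 0.0, 317.6], [0.0, 371.1, 207.5], [0.0, 0.0, 1.0]] [[1.0, -0.009, 0.006, 0.553], [-0.011, -0.703, 0.711, -0.618], [-0.002, -0.712, -0.703, 0.665], [0.0, 0.0, 0.0, 1.0]]
wrist [[293.9, 0.0, 324.0], [0.0, 293.9, 194.8], [0.0, 0.0, 1.0]] [[0.435, 0.874, 0.217, 0.212], [0.9, -0.422, -0.107, 0.592], [-0.001, 0.242, -0.97, 0.384], [0.0, 0.0, 0.0, 1.0]]
0.15 0.0188 0.09130902712846951
```

View pics/top0.png

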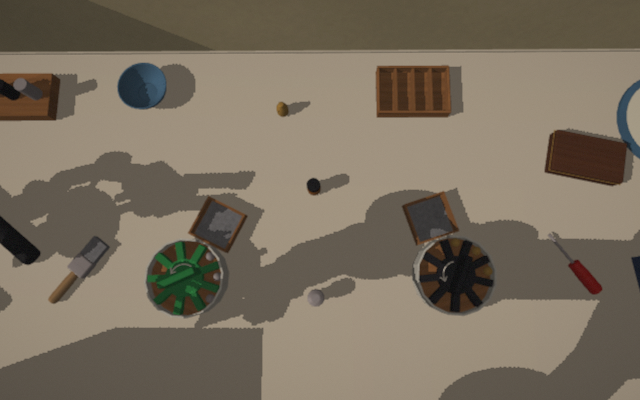

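View pics/side0.png

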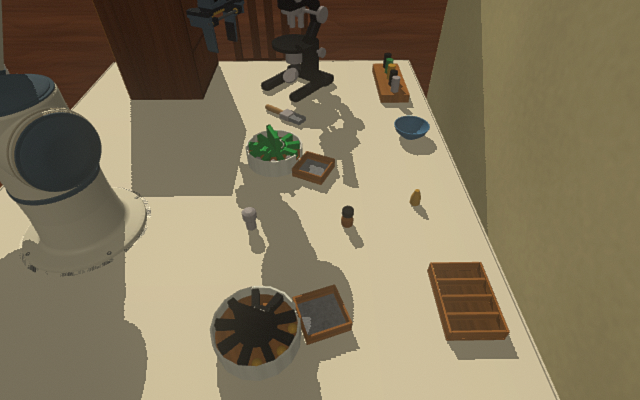

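View pics/wrist0.png

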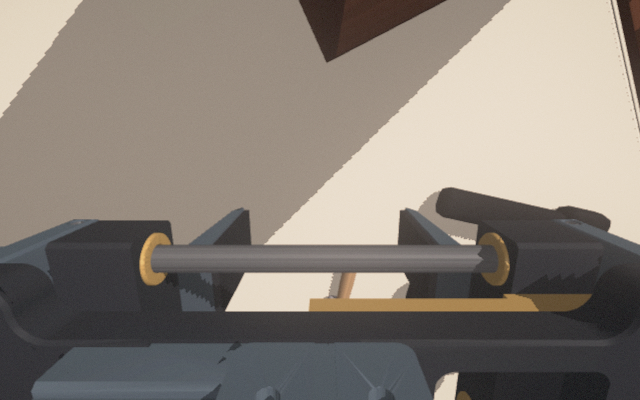

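The top view shows the green feeder at about (185,278), with its tray at (218,223); the black feeder is at about (455,275). In the side view the green feeder is at about (274,150). The wrist view shows neither feeder. Next I zoom in.

Run:
```python
import cv2,numpy as np
a=cv2.imread("pics/top0.png")[190:325,135:255]; b=cv2.imread("pics/side0.png")[115:190,235:345]
a=cv2.resize(a,None,fx=4.4,fy=4.4,interpolation=cv2.INTER_CUBIC)[:594,:400+128]
b=cv2.resize(b,None,fx=6,fy=6,interpolation=cv2.INTER_CUBIC)
cv2.imwrite("pics/za.png",a);cv2.imwrite("pics/zb.png",b)
```

```text
(no output)
```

View pics/za.png

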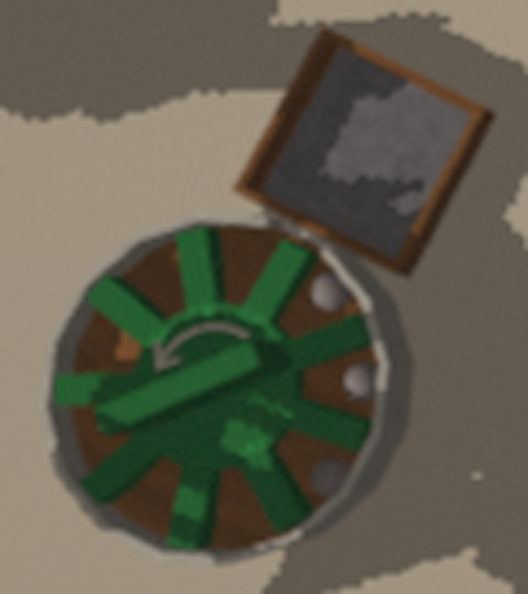

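View pics/zb.png

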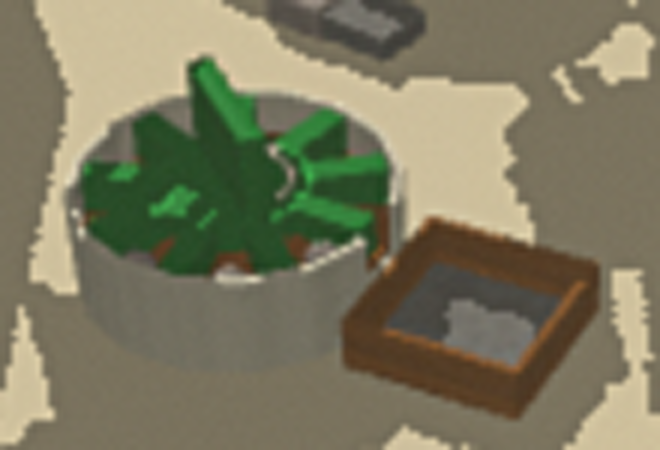

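```bash
cat > h.py <<'E'
import numpy as np,cv2
from rig import arm
def ray(c,u,v):
    K,T=c["intrinsics"],c["cam_to_world"]
    d=T[:3,:3]@np.linalg.inv(K)@np.array([u,v,1.]); return T[:3,3],d/np.linalg.norm(d)
def plane(c,u,v,z):
    o,d=ray(c,u,v); return o+d*(z-o[2])/d[2]
def tri(rs):
    A=np.zeros((3,3));b=np.zeros(3)
    for o,d in rs:
        P=np.eye(3)-np.outer(d,d);A+=P;b+=P@o
    p=np.linalg.solve(A,b); return p,[np.linalg.norm((np.eye(3)-np.outer(d,d))@(p-o)) for o,d in rs]
def down(yaw): # tool y (jaw) at yaw in world, z down
    y=np.array([np.cos(yaw),np.sin(yaw),0]);z=np.array([0,0,-1.]);return np.column_stack([np.cross(y,z),y,z])
E
python3 - <<'E'
from h import *
ct=arm.get_calibration("top");cs=arm.get_calibration("side")
A=lambda u,v:ray(ct,135+u/4.4-.5+.114,190+v/4.4-.4); B=lambda u,v:ray(cs,235+u/6-.42,115+v/6-.42)
far,near=(253,352),(106,418)   # bar ends in top view
print("mid",tri([A(180,385),B(226,98)]))
for n,a,b in[("e1",near,(202,62)),("e2",far,(250,133)),("tray corner",(325,32),(598,268)),("tray c2",(490,115),(515,412)),("tray c3",(408,272),(345,325)),("tray c4",(240,188),(432,222))]:
    print(n,tri([A(*a),B(*b)]))
im=cv2.cvtColor(cv2.imread("pics/top0.png"),cv2.COLOR_BGR2HSV)
m=cv2.inRange(im,(45,120,50),(75,255,255));m[:,300:]=0
pts=cv2.findNonZero(m); (c,r)=cv2.minEnclosingCircle(pts);print(c,r,plane(ct,*c,.052))
# ring outline ellipse at ring top
pts=np.array([(48,385),(205,222),(385,385),(215,560),(90,270),(330,245),(360,480),(85,500)],np.float32)
w=np.array([plane(ct,134.6+u/4.4,189.6+v/4.4,.052)[:2] for u,v in pts])
s=np.linalg.lstsq(np.c_[2*w,np.ones(len(w))],(w**2).sum(1),rcond=None)[0];print("ring",s[:2],np.sqrt(s[2]+s[:2]@s[:2]))
E
```

```text
mid (array([0.4376312 , 0.25880514, 0.09727438]), [np.float64(0.0008231545926127436), np.float64(0.0008231545926127503)])
e1 (array([0.42366587, 0.2906163 , 0.09644275]), [np.float64(0.0005861947741030566), np.float64(0.0005861947741031937)])
e2 (array([0.45142389, 0.22680942, 0.09968563]), [np.float64(0.001248897005325155), np.float64(0.0012488970053252059)])
tray corner (array([0.60803691, 0.22436853, 0.0242763 ]), [np.float64(0.00015016000274087492), np.float64(0.00015016000274118828)])
tray c2 (array([0.56891828, 0.14658503, 0.00287562]), [np.float64(0.001108905633108423), np.float64(0.0011089056331088545)])
tray c3 (array([0.49104497, 0.17834137, 0.02827752]), [np.float64(0.0001166773364555919), np.float64(0.00011667733645542326)])
tray c4 (array([0.53055197, 0.26171024, 0.02469426]), [np.float64(0.0009702496357797533), np.float64(0.0009702496357796551)])
(183.0760040283203, 277.1523132324219) 36.978885650634766 [0.43804556 0.26022845 0.052     ]
ring [0.4385045  0.25828391] 0.0785302029402805
```

The measurements agree with the text. The bar top triangulates to z≈0.097 (text 0.098) at (0.438, 0.259). The ring circle gives the same centre with radius 78.5 mm, and the tray is about 124 mm away. Next I move above the drum and refine with the wrist camera.

Run:
```python
from h import *
c=np.array([.438,.259])
for y0 in(23.5,-156.5):
    for d in(0,40,80):
        q=arm.solve_ik([*c,.066],down(np.radians(y0+d)));print(y0+d,None if q is None else np.round(q,1))
```

```text
23.5 [ 23.9  31.  102.4  -0.   46.6   0.4]
63.5 [ 23.9  31.  102.4  -0.   46.6 -39.6]
103.5 [ 23.9  31.  102.4  -0.   46.6 -79.6]
-156.5 None
-116.5 [ 23.9  31.  102.4  -0.   46.6 140.4]
-76.5 [ 23.9  31.  102.4  -0.   46.6 100.4]
```

Run:
```python
from h import *
arm.move_to([.438,.259,.2],down(np.radians(23.5)))
print(arm.current_t(),arm.current_joint_positions())
cw=arm.get_calibration("wrist");im=arm.snapshot("wrist")
np.save("cw.npy",cw["cam_to_world"]);cv2.imwrite("pics/wrist1.png",im[:,:,::-1])
# 10 deg rotation timing
q=np.array(arm.current_joint_positions());t=arm.current_t()
q[5]-=10;arm.move_joints(q);t1=arm.current_t();q[5]+=10;arm.move_l([.438,.259,.2],down(np.radians(23.5)),feed=.02);t2=arm.current_t();print(t1-t,t2-t1)
q[5]-=3;arm.move_joints(q);print(arm.current_t()-t2)
```

```text
1.45 [2.39518908e+01 1.99073153e+01 9.42706277e+01 1.45101850e-02
 6.58035032e+01 3.64270435e-01]
0.29170000000000007 0.32499999999999973
0.25
```

View pics/wrist1.png

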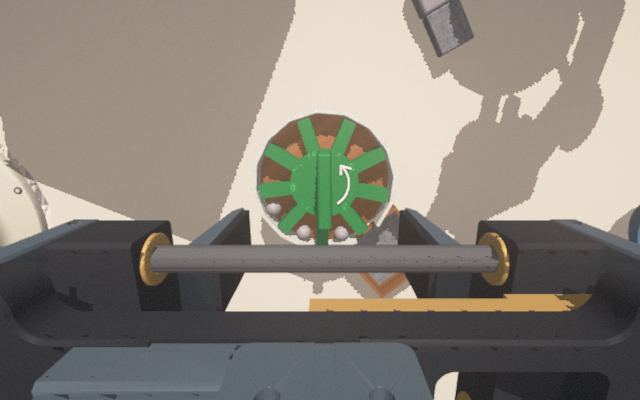

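The wrist view shows the bar upright at u≈324, v≈150–240, centred between the fingers. I check that by projecting the predicted bar corners.

Run:
```python
from h import *
T=np.load("cw.npy");K=arm.get_calibration("wrist")["intrinsics"];c={"intrinsics":K,"cam_to_world":T}
im=cv2.imread("pics/wrist1.png")
def pr(p):
    q=K@(T[:3,:3].T@(np.array(p)-T[:3,3]));return q[:2]/q[2]
a=np.radians(-66.5);ux=np.array([np.cos(a),np.sin(a)]);uy=np.array([-ux[1],ux[0]])
cs=[pr([*(np.array([.438,.259])+s*ux*.038+r*uy*.007),.098]) for s,r in((1,1),(1,-1),(-1,-1),(-1,1))];print(np.round(cs,1))
x0,y0=250,100;z=cv2.resize(im[y0:250,x0:400],None,fx=4,fy=4,interpolation=cv2.INTER_CUBIC)
cv2.imwrite("pics/zc.png",z)
z2=z.copy();cv2.polylines(z2,[((np.array(cs)-[x0,y0]+.5)*4).astype(int)],True,(0,0,255),1)
cv2.imwrite("pics/zc2.png",z2)
```

```text
[[330.3 232. ]
 [316.1 232. ]
 [315.7 154.9]
 [330.9 154.9]]
```

View pics/zc2.png

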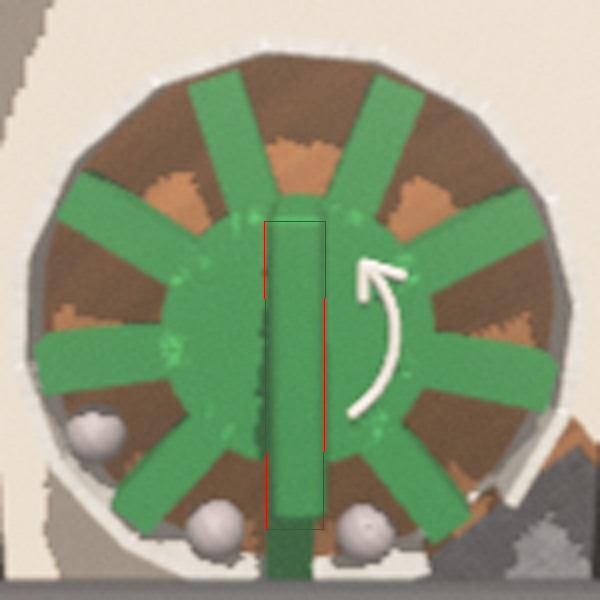

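Run:
```python
from h import *
T=np.load("cw.npy");K=arm.get_calibration("wrist")["intrinsics"];c={"intrinsics":K,"cam_to_world":T}
f=lambda u,v,z:plane(c,250+u/4-.4,100+v/4-.4,z)
pts=[(28,340),(160,88),(268,52),(380,63),(475,118),(546,192),(572,305),(555,410),(30,255)]
w=np.array([f(*p,.052)[:2] for p in pts])
s=np.linalg.lstsq(np.c_[2*w,np.ones(len(w))],(w**2).sum(1),rcond=None)[0];print("ring",s[:2],np.sqrt(s[2]+s[:2]@s[:2]))
m=[f(*p,.098) for p in((271,219),(324,219),(274,516),(322,516))];print(np.mean(m,0))
d=m[2]+m[3]-m[0]-m[1];print(np.degrees(np.arctan2(d[1],d[0])),np.linalg.norm(d)/2)
# height by triangulating bar ends wrist+top
ct=arm.get_calibration("top")
A=lambda u,v:ray(ct,134.6+u/4.4,189.6+v/4.4);W=lambda u,v:ray(c,249.6+u/4,99.6+v/4)
print(tri([A(253,352),W(298,516)]),tri([A(106,418),W(297,219)]),tri([A(180,385),W(297.5,362)]))
```

```text
ring [0.43824813 0.26106612] 0.07566640905273082
[0.43789995 0.26115415 0.098     ]
-66.28423978808345 0.07294953820350773
(array([0.45264001, 0.22768605, 0.09776812]), [np.float64(3.544834723095493e-05), np.float64(3.544834723093428e-05)]) (array([0.42378038, 0.29365819, 0.08918225]), [np.float64(0.0002843714077464869), np.float64(0.0002843714077464249)]) (array([0.43800229, 0.261698  , 0.08967132]), [np.float64(0.0003909670359789105), np.float64(0.0003909670359789577)])
```

Top, side and wrist estimates of the axis agree within 2–3 mm, and the bar direction is −66.3°. I descend and grip.

Run:
```python
from h import *
R=down(np.radians(23.7))
p=[.4382,.2603]
arm.move_l([*p,.2],R,feed=.1);arm.move_l([*p,.064],feed=.12)
print(arm.current_t(),arm.current_force(),arm.current_ee_pos())
arm.grip(.010)
print(arm.current_t(),arm.current_width(),arm.current_force(),arm.current_torque(),arm.current_ee_pos())
im=arm.snapshot("side");cv2.imwrite("pics/side2.png",cv2.resize(im[90:220,200:380,::-1],None,fx=4,fy=4,interpolation=cv2.INTER_CUBIC))
```

```text
3.9 [ 0.1256734   1.054242   -0.07891499] [0.43853297 0.26045066 0.0645314 ]
5.0583 0.014093055073950986 [-2.6461048  -0.88349843  2.71929604] [-0.18743367  0.49344457 -0.01364898] [0.43779502 0.26014626 0.06398231]
```

View pics/side2.png

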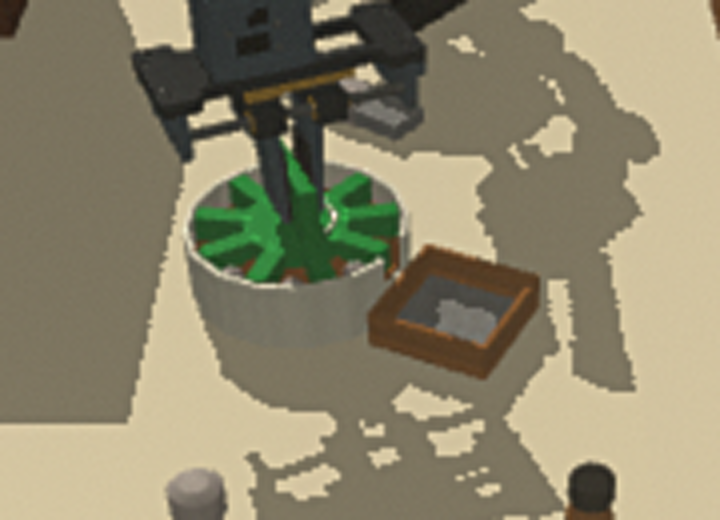

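The bar is held (width 14.1 mm, force under 4 N), and the tray is empty at about (465,310) in the crop. I turn to about 0.72 rad in small steps, then look.

```bash
cat >> h.py <<'E'
def turn(deg,step=3.):
    q=np.array(arm.current_joint_positions());fm=0
    n=int(round(deg/step))
    for i in range(n):
        q[5]-=deg/n;arm.move_joints(q)
        f=np.linalg.norm(arm.current_force());fm=max(fm,f)
        if f>25: print("force",f,i);break
    y=arm.current_tool_rot()[:,1];print("t",arm.current_t(),"yaw",np.degrees(np.arctan2(y[1],y[0])),"fmax",fm,arm.current_force(),arm.current_width(),arm.current_ee_pos())
def look(n):
    im=arm.snapshot("side");cv2.imwrite(f"pics/{n}.png",cv2.resize(im[90:220,200:380,::-1],None,fx=4,fy=4,interpolation=cv2.INTER_CUBIC))
E
python3 - <<'E'
from h import *
turn(21);turn(20.,2.86);arm.sleep(.3);look("side3")
E
```

```text
t 6.8583 yaw 44.538933437756114 fmax 5.177404940207912 [ 3.14336111  3.26062337 -2.50861278] 0.013573433516377825 [0.43801171 0.26029081 0.06397734]
t 8.6083 yaw 64.37573819621217 fmax 7.637394867243173 [ 2.78850883  6.34641386 -3.20578383] 0.013635414996094187 [0.43817788 0.26051237 0.06399574]
```

View pics/side3.png

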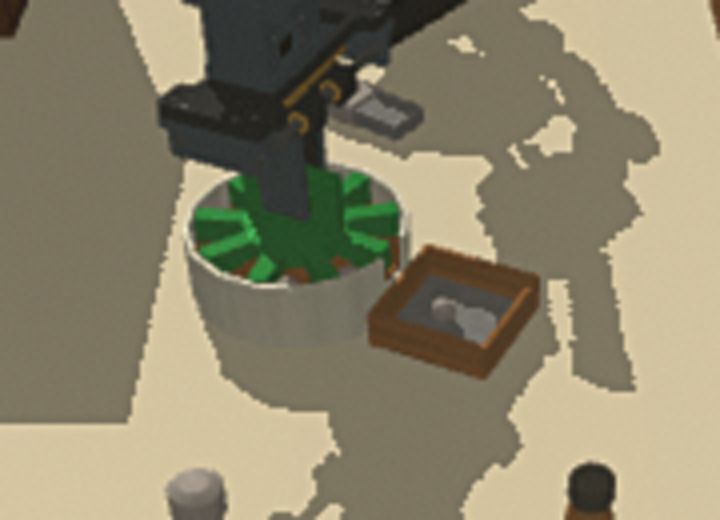

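Ball 1 lies in the tray at about (445,308) in the crop, and ball 2 is still in the drum at about (345,268). I continue to about 1.35 rad.

Run:
```python
from h import *
turn(21);turn(16,2.7);arm.sleep(.3);look("side4")
im=arm.snapshot("top");cv2.imwrite("pics/top4.png",cv2.resize(im[190:325,135:255,::-1],None,fx=4.4,fy=4.4,interpolation=cv2.INTER_CUBIC))
```

```text
t 10.7083 yaw 85.21144314877697 fmax 8.679679471669203 [ 1.31724133  7.62581101 -3.93048566] 0.013806595418301601 [0.43825599 0.26079971 0.06400245]
t 12.2083 yaw 101.0426567043949 fmax 8.451779226199115 [ 1.21414222  7.24716816 -4.17576154] 0.01379612413505308 [0.43824585 0.26100945 0.06399274]
```

View pics/side4.png

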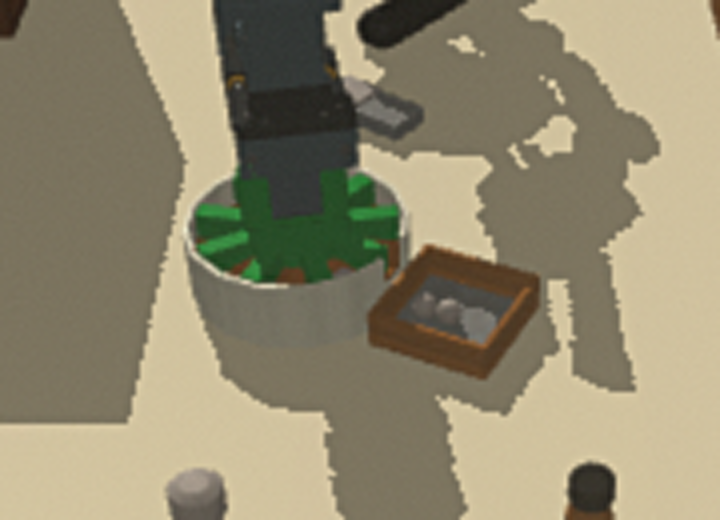

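View pics/top4.png

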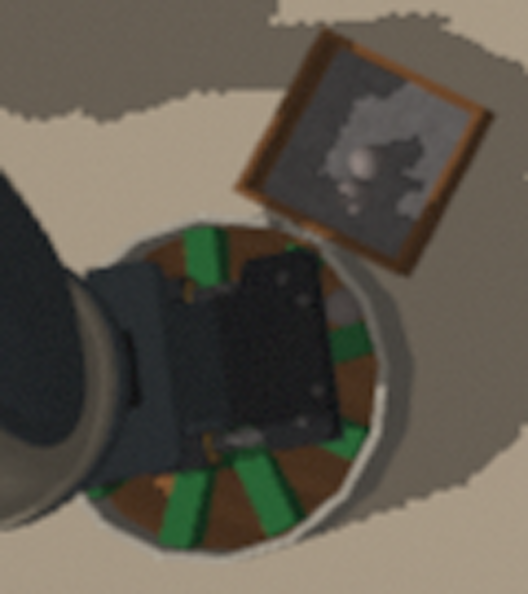

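Both views show two balls in the tray: (425,302) and (447,310) in the side crop, (362,162) and (350,190) in the top crop. Ball 3 is still in the drum at top (345,303). I release and retreat.

Run:
```python
from h import *
arm.grip(.06);print(arm.current_force(),arm.current_width())
p=arm.current_ee_pos();arm.move_l([p[0],p[1],.16],feed=.08)
arm.move_l([.40,.42,.25],feed=.2)
print(arm.current_t(),arm.current_force());look("side5")
im=arm.snapshot("top");cv2.imwrite("pics/top5f.png",im[:,:,::-1]);cv2.imwrite("pics/top5.png",cv2.resize(im[190:325,135:255,::-1],None,fx=4.4,fy=4.4,interpolation=cv2.INTER_CUBIC))
```

```text
[ 0.76576068 -0.00196192 -0.51589039] 0.06021349570263335
15.875 [-0.17394586 -0.58837264  0.75564501]
```

View pics/side5.png

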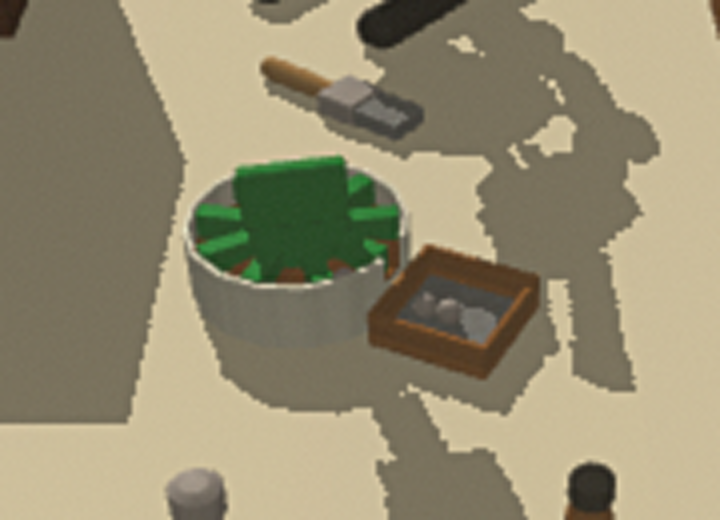

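View pics/top5.png

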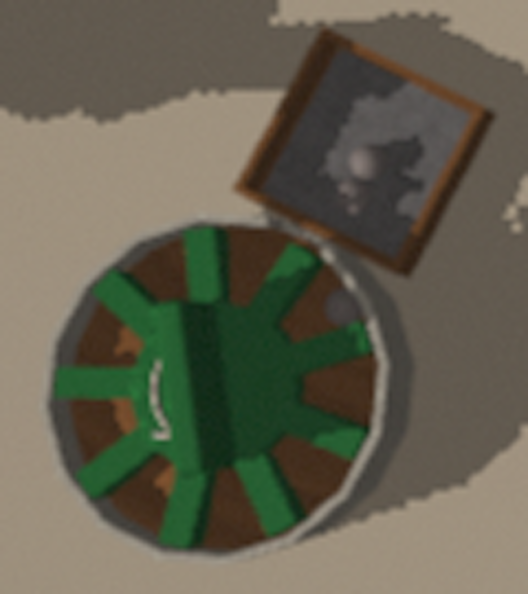

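The drum stayed where I left it. Balls 1 and 2 are in the tray, ball 3 is in the drum at (343,305), and the gripper is clear, so I hand in.

Run:
```python
from h import *
ct=arm.get_calibration("top")
for p in((362,162),(350,190)):
    w=plane(ct,134.6+p[0]/4.4,189.6+p[1]/4.4,.013);print(w,np.linalg.norm(w[:2]-[.549,.204]))
w=plane(ct,134.6+343/4.4,189.6+305/4.4,.041);print(w,np.linalg.norm(w[:2]-[.438,.260]))
arm.sign_off()
```

```text
[0.54545106 0.2066888  0.013     ] 0.004452483197070968
[0.53173616 0.21198624 0.013     ] 0.019021574676750565
[0.47507995 0.20516561 0.041     ] 0.06619466325421935
the job is handed in; nothing more can be done
```

I turned the green drum by its handle about 77° (1.35 rad) anticlockwise in slow small steps. Ball 1 dropped first, then ball 2. I released the handle, moved the arm clear and handed the job in at about 16 s. `sign_off` gives no verdict.

- **Balls 1 and 2:** in the last pictures both lie in the tray, about 4 mm and 19 mm from its centre (limit 55 mm).
- **Ball 3:** still in the drum, about 66 mm from the axis (limit 75 mm), assuming its height is still 41 mm. I did not measure that height separately.
- **Drum and forces:** the drum did not move on release. The highest reading at the checks between turning steps was 8.7 N.
- **Black feeder:** the robot stayed well away from it. I did not measure its angle afterwards.
- **Disagreements:** the views differed by 2–3 mm on the axis position. Two of the top-and-wrist height checks on the bar gave 89–90 mm against the stated 98 mm, while top-and-side gave 96–100 mm. The grip closed cleanly at 14 mm.

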